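# Switch off the tea station and hold its kettle up for wiping

### The arm

A 6-joint arm with a two-finger parallel gripper is mounted at the origin on the work surface. World frame = base frame: x ahead of the robot, y to its left, z up, the work surface at z = 0. Lengths are in m, angles in rad, forces in N, time in s.
With the tool pointing down it reaches from about 0.35 to 0.975 m from the base axis. Payload 4.9 kg.
Tool frame: the origin (TCP) lies at the very end of the fingers, on their centre line; the grasp point (between the pads) lies 19 mm behind it; x points along the fingers, y is the direction in which the jaws open and shut, and the axes are right-handed (so a half turn about x gives the same grasp; the last joint's range is limited). The gripper opens to 85 mm and grips with 20 to 120 N. Pads are 22 mm wide; open, the fingers measure 114 mm over their backs; the gripper's body (76 mm by 85 mm) begins 54 mm behind the grasp point. The pads swing forward as they close: fully open they stand 13 mm farther back than shut.
Start: joints at [-1.429, 0.053, 1.613, -0, 1.476, -0.119], TCP at [0.161, -0.604, 0.231] pointing down, gripper open.
Joint ranges: [-3.01, 3.01], [-1.01, 2.22], [0.06, 2.58], [-1.02, 4.17], [0.09, 2.62], [-3.14, 3.14]. Speed limits (rad/s): [2.57, 2.57, 3.14, 3.14, 3.14, 3.14].

### API

Orientations are given as a unit quaternion [w, x, y, z].
In Python, from plant import manip gives the robot as it stands.
- The arm moves only by the tool play_rows, never from a script. Its argument "plan" is a list of rows, each a list of 5 numbers: the shift along the tool's x, y, z in mm, then the turn about the tool's x in rad, then the closure, from -1 (fully open) to 1 (shut). A call has 1 to 8 rows; each row is the pose to reach, as a shift and turn from the pose commanded when the call began, along the tool's axes at that moment; what a row does not reach only later rows make up. A row lasts 1/8 s, in which the tool goes at most 62.5 mm and 10.7 degrees, less where a joint would pass 70% of its speed; a pose out of reach is approached as far as the arm can. A call with a gripper value outside its range is refused whole. The fingers move at their own pace and stop on an object; the grip force is fixed at half the most. Time passes only in rows, so rows that repeat a pose let the fingers close. It gives the time, the measured TCP pose, the force and the opening at its end, in the units of the state.
- manip.state(): the state, without advancing time (a new reading comes with each control period).
- manip.grab_frame(name): name is "scene" or "top"; returns a dict with "img" (480x640x3 uint8, red, green, blue), "range_z" (480x640 float32, m along the optical axis (not along the pixel's ray), 0 where there is no reading), "fx", "fy", "cx", "cy" (pixels), "origin" and "rotation" of the camera in the world. Camera axes: x right, y up, looking along -z (the intrinsics and any distortion apply to the point x, -y, -z); pixel columns grow to the right and rows downward; lengths in m; the calibration is good to about 2 mm. A picture is of the moment at which its call begins.
- manip.job_done(): hands the job in, once; it reports no verdict.
The state is a dict: "time": time; "joint_pos": joint angles; "joint_vel": joint speeds; "joint_efforts": joint torques, N m; "tool_pos": TCP position; "tool_rot": TCP orientation; "contact_force": force on the tool from outside, world axes, zero at the start; "ft_torque": the same for the moment, N m; "gripper_width": opening from 0.0 (shut) to 1.0 (fully open).
Only numpy, scipy, OpenCV 4.12 (cv2) and the standard library are available. Lean on these libraries where they do the work, as an engineer would, in place of code of your own. Each camera call takes 0.05 s, during which the arm holds its last target. There are 200 camera calls.

### The job

Shut down the tea station: press the round keep-warm key fully in and let it come back out, then do the same with the square power key, without pressing the bar-shaped key between them. Then take the kettle by its overhead handle, lift it straight up off its seat, keeping it level, until it is a good hand's breadth (about 8 cm or a bit more) clear, and finish while holding it there, still, level and above its seat, so that I can wipe underneath. Leave the crockery, jar, tin and spoon where they are.

Things in the scene. Friction and masses are not known exactly. Their poses are not given: they have to be found in the camera images.
- station: fixed black base of the tea station: a slab 180 mm (x) by 320 mm (y), top 22 mm above the counter. Origin: centre of its underside, at counter height; x points roughly away from the robot. At y = -100 mm lies the aluminium key panel (165 x 100 mm, top 30 mm above the counter); three black keys stand on it in a row along x, 50 mm apart: round, bar, square
- seat (a point): centre of the top of the kettle's steel seat, a disc 148 mm across on the station at y = +70 mm, 30 mm above the counter. A connector stub 36 mm across stands 12 mm up in its middle, loosely inside the kettle's hollow foot
- kettle: loose steel kettle, 0.5 to 0.8 kg, 140 mm across, on its seat at a varying yaw. Origin: centre of its foot's underside (30 mm above the counter while seated). z up; the handle bar runs along its x, the spout points to +x and reaches 105 mm from the centre; lid knob top 124 mm above the origin
- kettle_handle (a point): centre of the kettle's overhead wooden handle bar, 178 mm above the kettle's origin (same axes). The bar is 94 mm long (x), 18 mm thick (y), 26 mm high (z), held by a 9 mm rod at each end. 41 mm of free space below it, down to the lid knob. The centre of mass lies within 5 mm of straight below. Grasp across the thickness, from above
- key_round (a joint): travel of the round key (keep-warm): 0 out, 0.0055 m fully in; sprung, starts to move at 1.5 N and is fully in at 5 N, comes back out by itself
- key_round_top (a point): centre of the top of the round key (24 mm across), the key nearest the robot; 40 mm above the counter while out, goes straight down when pressed
- key_bar (a joint): travel of the bar key (temperature), same spring and values; not to be pressed
- key_bar_top (a point): centre of the top of the bar key (10 mm in x, 34 mm in y), the middle one; 40 mm above the counter
- key_square (a joint): travel of the square key (power), same spring and values as the round key
- key_square_top (a point): centre of the top of the square key (24 x 24 mm), the key farthest from the robot; 40 mm above the counter while out
- mug: a white china mug, rim 80 mm across, 90 mm high, with a handle; loose, stands on the counter near the station, to be left alone. Origin: centre of its underside
- sugar_bowl: a low white china bowl, 90 mm across, 55 mm high; loose, stands on the counter near the station, to be left alone. Origin: centre of its underside
- tumbler_a: a drinking glass, 70 mm across, 120 mm high; loose, stands on the counter near the station, to be left alone. Origin: centre of its underside
- tumbler_b: another drinking glass, 70 mm across, 120 mm high; loose, stands on the counter near the station, to be left alone. Origin: centre of its underside
- tea_tin: a steel tea tin with a paper label, 68 mm across, 85 mm high; loose, stands on the counter near the station, to be left alone. Origin: centre of its underside
- jar: a square glass storage jar with a clip lid, 95 mm square, 148 mm high; loose, stands on the counter near the station, to be left alone. Origin: centre of its underside
- spoon: a steel spoon 150 mm long lying on the counter in front of the station, to be left alone. Origin: under its middle, on the counter; it lies along its x
There are look-alikes about, which are no part of the job. There is more than one size of the kettle; the job needs the largest.

How it is judged:
By the outcome, as a careful person would: the job done as asked, in the order asked, and still so for the second after the job is handed in, while the arm keeps its last pose, push and grip.
It also fails if it takes over 61 s, if anything falls off the work surface, if the arm or the gripper's body presses on something with over 40 N, if the wrist force passes 120 N, or if a joint passes its speed limit or range.

## Working session

There is one attempt and no reset: what is moved stays moved. The work goes in short steps, Python scripts to look and compute and a tool call to move; the robot and the scene stay as the last step left them, time stands still between calls to the robot, and variables do not carry over. Pictures are saved under pics/ and viewed, about 8 in all and at most 12, crops included, and the job is handed in when it is done.

Besides the shell and the picture viewer there is one more tool, called after "Emit:" in YAML: its name, and indented under it one key for each argument. play_rows: Moves the arm, as the interface text tells. Its arguments: {"type":"object","properties":{"plan":{"type":"array"}},"required":["plan"]}

```bash
mkdir -p pics; cat > h.py <<'E'
import numpy as np,cv2
from plant import manip
def grab(n):
    f=manip.grab_frame(n); np.savez(f'{n}.npz',**f); return f
def load(n): return dict(np.load(f'{n}.npz'))
def world(f):
    v,u=np.mgrid[0:480,0:640].astype(float); z=f['range_z']
    p=np.stack([(u-f['cx'])/f['fx']*z,-(v-f['cy'])/f['fy']*z,-z],-1)
    return p@np.array(f['rotation']).T+np.array(f['origin'])
def save(n,img,s=1): cv2.imwrite(f'pics/{n}.png',cv2.cvtColor(cv2.resize(img,None,fx=s,fy=s,interpolation=cv2.INTER_CUBIC),cv2.COLOR_RGB2BGR))
E
python3 - <<'E'
from h import *
print(manip.state())
for n in('scene','top'):
    f=grab(n); save(n+'0',f['img']); print(n,{k:np.round(v,3).tolist() for k,v in f.items() if k not in('img','range_z')},(f['range_z']>0).mean())
E
```

```text
{'time': 0.0, 'joint_pos': array([-1.42895233e+00,  5.33152964e-02,  1.61429483e+00,  3.22455181e-05,
        1.47602270e+00, -1.19002653e-01]), 'joint_vel': array([ 1.09350949e-03,  5.07658547e-04, -6.55588646e-04,  9.39081241e-04,
        7.95963744e-05,  8.95516353e-04]), 'joint_efforts': array([-1.56452861e-03, -3.93686736e+01, -3.70175028e+01, -2.31378044e-04,
        6.97138516e-03,  3.71541038e-07]), 'tool_pos': array([ 0.16110473, -0.60322904,  0.2300883 ]), 'tool_rot': array([ 0.09123946,  0.70110416,  0.09268225, -0.70109794]), 'contact_force': array([0.07318849, 0.42087911, 0.93376004]), 'ft_torque': array([-0.00429728,  0.00656858,  0.02072615]), 'gripper_width': 0.9990185185586626}
scene {'fx': 622.301, 'fy': 622.301, 'cx': 318.756, 'cy': 247.157, 'origin': [1.44, -0.021, 1.034], 'rotation': [0.686, 0.276, 0.26, 0.621]} 0.9959440104166667
top {'fx': 623.121, 'fy': 623.121, 'cx': 322.916, 'cy': 245.624, 'origin': [0.441, 0.034, 1.351], 'rotation': [0.71, 0.036, -0.027, -0.703]} 0.995966796875
```

View pics/scene0.png

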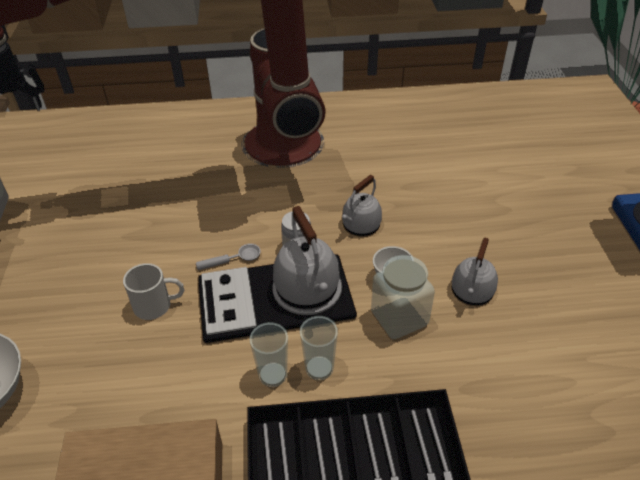

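View pics/top0.png

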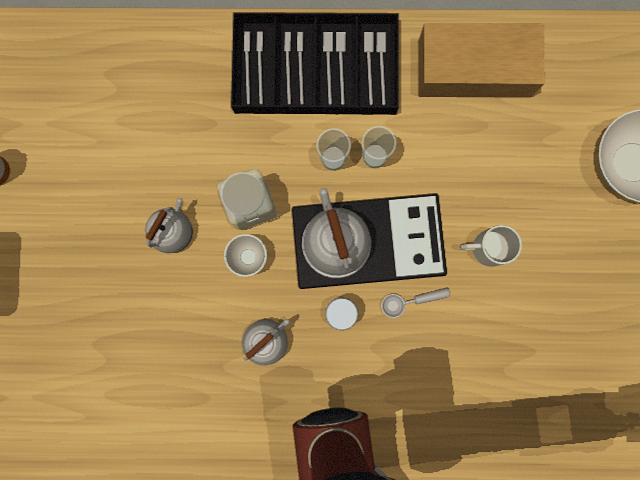

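The top view shows the station at about (370,240). Its keys are round (419,259), bar (416,236) and square (414,212); the long strip at (433,235) is only a display. Three kettles could be meant: (337,242), (168,230) and (265,342). The one at (337,242) is the largest and sits on the station, so it is the one I want. Next I'll measure it and confirm it in a crop.

```bash
cat >> h.py <<'E'
from scipy.spatial.transform import Rotation as R
def world(f):
    v,u=np.mgrid[0:480,0:640].astype(float); z=f['range_z']
    p=np.stack([(u-f['cx'])/f['fx']*z,-(v-f['cy'])/f['fy']*z,-z],-1)
    return R.from_quat(f['rotation'],scalar_first=True).apply(p.reshape(-1,3)).reshape(480,640,3)+f['origin']
def ray(f,u,v,h):
    d=R.from_quat(f['rotation'],scalar_first=True).apply([(u-f['cx'])/f['fx'],-(v-f['cy'])/f['fy'],-1])
    return f['origin']+d*(h-f['origin'][2])/d[2]
E
python3 - <<'E'
from h import *
for n in('top','scene'):
    f=load(n); W=world(f); im=f['img']; hsv=cv2.cvtColor(im,cv2.COLOR_RGB2HSV)
    g=cv2.cvtColor(im,cv2.COLOR_RGB2GRAY)
    # keys: dark blobs inside the panel
    roi=np.zeros_like(g)
    if n=='top': roi[190:285,388:446]=1
    else: roi[265:335,200:255]=1
    pan=cv2.morphologyEx(((g>120)&(hsv[...,1]<60)&(roi>0)).astype(np.uint8),cv2.MORPH_CLOSE,np.ones((3,3)))
    c=max(cv2.findContours(pan,0,2)[0],key=cv2.contourArea); r=cv2.minAreaRect(c)
    print(n,'panel',ray(f,*r[0],.03).round(4),r)
    for cc in [ray(f,*q,.03).round(4)[:2].tolist() for q in cv2.boxPoints(r)]: print('  corner',cc)
    fill=cv2.drawContours(np.zeros_like(g),[c],-1,1,-1)
    N,L,S,C=cv2.connectedComponentsWithStats(((g<75)&(fill>0)).astype(np.uint8))
    for i in range(1,N):
        if S[i,4]>15: print('  dark',C[i].round(1),S[i,4],ray(f,*C[i],.04).round(4), 'depth pt',np.median(W[L==i],0).round(4))
    # wooden handle
    m=((hsv[...,0]<14)&(hsv[...,1]>100)&(W[...,2]>.15)&(W[...,2]<.24)&(W[...,0]>.3)&(abs(W[...,1]-.02)<.2)).astype(np.uint8)
    N,L,S,C=cv2.connectedComponentsWithStats(m)
    for i in range(1,N):
        if S[i,4]>60:
            P=W[L==i]; t=P[P[:,2]>np.percentile(P[:,2],90)-.006]
            u=np.argwhere(L==i)[:,::-1].astype(np.float32); rr=cv2.minAreaRect(u)
            q=cv2.boxPoints(rr); 
            print('  handle',C[i].round(1),S[i,4],'z90',np.percentile(P[:,2],90).round(4),'mean',P.mean(0).round(4),'ray.221',ray(f,*rr[0],.221).round(4),rr)
            _,_,V=np.linalg.svd(t[:,:2]-t[:,:2].mean(0)); e=(t[:,:2]-t[:,:2].mean(0))@V.T
            print('   axis yaw',np.degrees(np.arctan2(V[0,1],V[0,0])).round(1),'extent',np.ptp(e,0).round(3),'mid', (t[:,:2].mean(0)+ ((e.max(0)+e.min(0))/2)@V).round(4))
    # seat/station
f=load('top'); save('crop1',f['img'][170:300,280:460],4)
E
```

```text
top panel [ 0.5804 -0.1451  0.03  ] ((415.6065368652344, 235.7442169189453), (77.08949279785156, 47.54901123046875), 84.17366027832031)
  corner [0.6571, -0.0863]
  corner [0.6685, -0.1874]
  corner [0.5046, -0.2031]
  corner [0.4933, -0.1032]
  dark [413.5 212. ] 117 [ 0.6298 -0.1394  0.04  ] depth pt [ 0.6297 -0.1399  0.0393]
  dark [433.1 234.1] 348 [ 0.5833 -0.1805  0.04  ] depth pt [ 0.5846 -0.1819  0.0304]
  dark [416.3 235.3] 66 [ 0.5802 -0.1451  0.04  ] depth pt [ 0.5807 -0.1457  0.0394]
  dark [418.4 258.6] 85 [ 0.531  -0.1496  0.04  ] depth pt [ 0.5306 -0.1493  0.0397]
  handle [337.2 233.6] 433 z90 0.2229 mean [0.5629 0.0235 0.2202] ray.221 [0.5627 0.0236 0.221 ] ((337.17425537109375, 233.5953826904297), (50.11701202392578, 9.316474914550781), 73.68614196777344)
   axis yaw -163.5 extent [0.092 0.017] mid [0.5631 0.0235]
scene panel [ 0.5865 -0.1476  0.03  ] ((226.30633544921875, 299.4913024902344), (60.06258773803711, 49.418582916259766), 81.25383758544922)
  corner [0.5061, -0.2113]
  corner [0.495, -0.1049]
  corner [0.661, -0.0886]
  corner [0.6696, -0.1864]
  dark [224.5 279. ] 79 [ 0.5374 -0.1507  0.04  ] depth pt [ 0.537  -0.1501  0.0383]
  dark [209.6 301.4] 285 [ 0.5965 -0.1807  0.04  ] depth pt [ 0.5886 -0.1823  0.0296]
  dark [226.9 296.4] 75 [ 0.5868 -0.1451  0.04  ] depth pt [ 0.5859 -0.1451  0.0381]
  dark [229.1 314.9] 118 [ 0.6365 -0.1403  0.04  ] depth pt [ 0.6356 -0.1407  0.0383]
  handle [303.6 223.5] 338 z90 0.2209 mean [0.5717 0.0217 0.2177] ray.221 [0.5769 0.0223 0.221 ] ((303.9678649902344, 223.9767303466797), (39.321449279785156, 10.39818000793457), 62.52556610107422)
   axis yaw 16.6 extent [0.092 0.018] mid [0.5674 0.0222]
```

View pics/crop1.png

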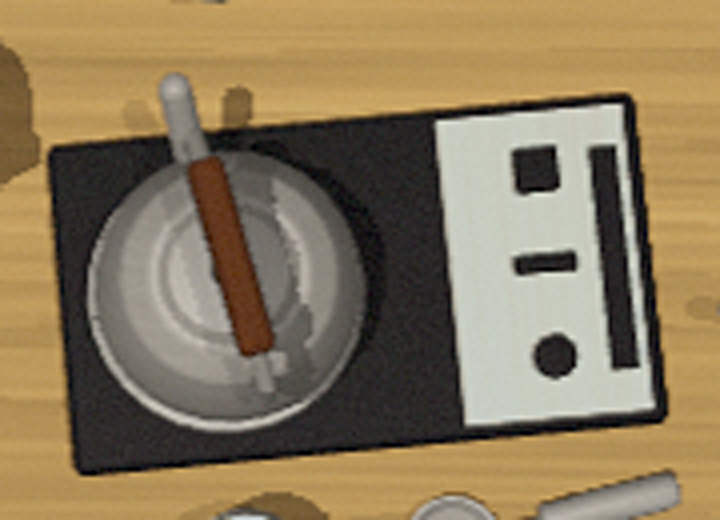

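The crop confirms the largest kettle is on the seat at (337,242) in the top view. Its handle yaw is about 16.5°. The keys run round, bar, square towards +x, and the long strip is a flat display. The two views differ by about 6 mm in x, so I'll average them. The station's given geometry predicts the handle at (0.566, 0.024), which agrees with what I measured.

```bash
cat >> h.py <<'E'
def go(p,jaw=106.5):
    s=manip.state(); r=R.from_quat(s['tool_rot'],scalar_first=True); M=r.as_matrix()
    y=M[:,1]; j=np.degrees(np.arctan2(y[1],y[0])); d=(jaw-j+90)%180-90
    print('t',round(s['time'],2),'tcp',s['tool_pos'].round(4),'x-axis',M[:,0].round(3),'jaw',j.round(1),'F',s['contact_force'].round(1),'w',round(s['gripper_width'],3))
    print('shift mm',(M.T@(np.array(p)-s['tool_pos'])*1e3).round(1),'turn about tool x rad',np.round(-np.radians(d),3),'j',s['joint_pos'].round(2))
E
python3 -c "
from h import *
go([.534,-.150,.13])"
```

```text
t 0.1 tcp [ 0.1611 -0.6033  0.2302] x-axis [-0.     0.002 -1.   ] jaw -75.1 F [-0.7  0.5 -1. ] w 1.0
shift mm [ 100.9 -341.6 -477.2] turn about tool x rad -0.027 j [-1.43  0.05  1.61  0.    1.48 -0.12]
```

Emit:
play_rows:
  plan:
    - [10,-35,-49,-0.005,1]
    - [15,-70,-98,-0.01,1]
    - [20,-105,-147,-0.015,1]
    - [25,-140,-196,-0.02,1]
    - [30,-175,-245,-0.027,1]
    - [35,-210,-294,-0.027,1]
    - [40,-245,-343,-0.027,1]
    - [45,-280,-391,-0.027,1]

```text
time: 1.1
tool_pos: [0.4675, -0.2306, 0.1859]
tool_rot: [-0.101, -0.7, -0.101, 0.7]
contact_force: [0.1, -1.0, 1.0]
gripper_width: -0.0
```

```bash
python3 -c "
from h import *
go([.534,-.150,.075])"
```

```text
t 1.1 tcp [ 0.4675 -0.2306  0.1859] x-axis [-0.  0. -1.] jaw -73.5 F [ 0.1 -1.   1. ] w -0.0
shift mm [110.9 -58.5 -86.6] turn about tool x rad -0.0 j [-0.6  -0.17  1.9  -0.    1.41  0.68]
```

Emit:
play_rows:
  plan:
    - [30,-30,-44,0,1]
    - [60,-58,-86,0,1]
    - [90,-59,-87,0,1]
    - [111,-59,-87,0,1]
    - [111,-59,-87,0,1]

```text
time: 1.72
tool_pos: [0.5315, -0.1502, 0.0726]
tool_rot: [-0.101, -0.698, -0.103, 0.701]
contact_force: [-0.1, 0.6, 0.1]
gripper_width: 0.002
```

```bash
python3 -c "
from h import *
go([.534,-.150,.045])
f=grab('scene'); a=f['img'][225:345,180:340]
g=grab('top'); b=g['img'][180:300,380:460]
save('close1',np.hstack([cv2.resize(a,None,fx=3,fy=3),cv2.resize(b,None,fx=3,fy=3)]))
"
```

```text
t 1.73 tcp [ 0.5315 -0.1502  0.0726] x-axis [-0.005  0.002 -1.   ] jaw -73.5 F [-0.1  0.6  0.1] w 0.002
shift mm [27.6  0.6 -2.6] turn about tool x rad 0.0 j [-0.41  0.04  1.91 -0.    1.2   0.87]
```

View pics/close1.png

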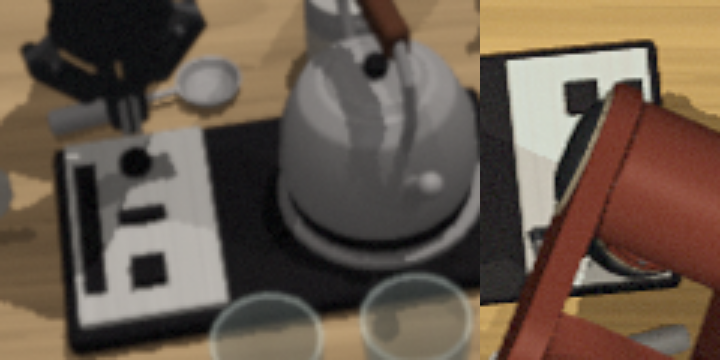

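The shut fingertips sit just above the round key: tip at about (130,130) in the crop, key at (135,162). I'll check the tip's ray against the known TCP.

```bash
python3 -c "
from h import *
f=load('scene'); print(ray(f,180+130/3,225+130/3,.0726), 'key', ray(f,180+135/3,225+162/3,.04))"
```

```text
[ 0.53655192 -0.14925769  0.0726    ] key [ 0.53752522 -0.14966348  0.04      ]
```

The scene view reads the tip about 5 mm too far out in x. Correcting for that puts the key at x≈0.5325, so we are aligned. Now pressing.

Emit:
play_rows:
  plan:
    - [20,0,-1,0,1]
    - [28,0,-1,0,1]
    - [32,0,-1,0,1]
    - [35,0,-1,0,1]
    - [37,0,-1,0,1]
    - [37,0,-1,0,1]

```text
time: 2.58
tool_pos: [0.5344, -0.151, 0.0386]
tool_rot: [-0.101, -0.7, -0.101, 0.7]
contact_force: [-1.5, 0.2, 2.3]
gripper_width: 0.002
```

Emit:
play_rows:
  plan:
    - [3,0,0,0,1]
    - [5,0,0,0,1]
    - [5,0,0,0,1]

```text
time: 2.95
tool_pos: [0.5348, -0.1511, 0.0345]
tool_rot: [0.102, 0.7, 0.101, -0.7]
contact_force: [-4.4, 1.9, 7.8]
gripper_width: 0.004
```

Emit:
play_rows:
  plan:
    - [1,0,0,0,1]
    - [1.5,0,0,0,1]
    - [1.5,0,0,0,1]

```text
time: 3.32
tool_pos: [0.5349, -0.1512, 0.0343]
tool_rot: [-0.101, -0.7, -0.101, 0.7]
contact_force: [-7.7, 3.0, 16.7]
gripper_width: 0.001
```

It stopped at z=0.0343 with 17 N, so the round key is fully in. Now I'll release it, rise and move across to the square key.

Emit:
play_rows:
  plan:
    - [-15,0,0,0,1]
    - [-40,0,0,0,1]
    - [-45,4,-20,0,1]
    - [-45,9,-48,0,1]
    - [-45,14,-76,0,1]
    - [-45,18,-97,0,1]
    - [-40,18,-97,0,1]
    - [-40,18,-97,0,1]

```text
time: 4.32
tool_pos: [0.6312, -0.1404, 0.0705]
tool_rot: [-0.101, -0.699, -0.102, 0.701]
contact_force: [-0.1, 0.3, 0.1]
gripper_width: 0.005
```

```bash
python3 -c "
from h import *
go([.632,-.140,.040])
f=grab('scene'); save('close2',f['img'][225:345,180:340],4)
"
```

```text
t 4.33 tcp [ 0.6312 -0.1404  0.0705] x-axis [-0.002  0.001 -1.   ] jaw -73.5 F [-0.1  0.3  0.1] w 0.005
shift mm [30.5 -0.1 -0.9] turn about tool x rad -0.0 j [-0.33  0.25  1.68 -0.    1.22  0.95]
```

View pics/close2.png

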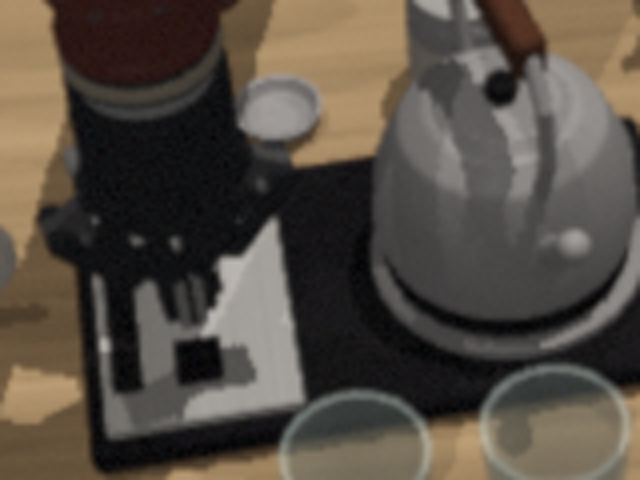

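The tip at (190,325) in the crop is right above the square key at (198,360), so I'll press.

Emit:
play_rows:
  plan:
    - [20,0,0,0,1]
    - [27,0,0,0,1]
    - [32,0,0,0,1]
    - [36,0,0,0,1]
    - [38,0,0,0,1]
    - [39,0,0,0,1]
    - [39,0,0,0,1]

```text
time: 5.25
tool_pos: [0.6324, -0.1407, 0.0345]
tool_rot: [-0.101, -0.699, -0.102, 0.7]
contact_force: [-6.5, 1.3, 9.5]
gripper_width: -0.002
```

Emit:
play_rows:
  plan:
    - [1,0,0,0,1]
    - [1,0,0,0,1]

```text
time: 5.5
tool_pos: [0.6325, -0.1407, 0.0344]
tool_rot: [-0.101, -0.699, -0.102, 0.7]
contact_force: [-8.8, 2.8, 13.1]
gripper_width: -0.004
```

Stopped at 0.0344 with 13 N, so the square key is fully in. I'll go up and over the handle, opening the gripper on the way.

Emit:
play_rows:
  plan:
    - [-30,0,0,0,1]
    - [-85,0,0,0,1]
    - [-140,0,0,0,-1]
    - [-195,0,0,0,-1]
    - [-245,0,0,0,-1]
    - [-260,-45,4,0,-1]
    - [-260,-100,10,0,-1]
    - [-260,-150,15,0,-1]

```text
time: 6.5
tool_pos: [0.5754, 0.0002, 0.2925]
tool_rot: [0.101, 0.701, 0.101, -0.699]
contact_force: [-0.1, 0.4, -0.7]
gripper_width: 0.997
```

Emit:
play_rows:
  plan:
    - [0,-26,3,0,-1]
    - [0,-26,3,0,-1]
    - [0,-26,3,0,-1]

```text
time: 6.88
tool_pos: [0.5657, 0.0224, 0.2919]
tool_rot: [0.102, 0.7, 0.101, -0.7]
contact_force: [-0.0, -0.3, 0.5]
gripper_width: 0.995
```

```bash
python3 - <<'E'
from h import *
go([.565,.023,.189])
f=grab('scene'); t=grab('top')
save('close3',np.hstack([f['img'][150:290,230:370],t['img'][170:310,270:410]]),2.8)
# keys & panel state
for n,g in(('scene',f),('top',t)):
    W=world(g)
    for p in((418,259),(416,235),(414,212)) if n=='top' else ((224,279),(227,296),(229,315)):
        print(n,p,W[p[1]-1:p[1]+2,p[0]-1:p[0]+2].reshape(-1,3).mean(0).round(4))
E
```

```text
t 6.88 tcp [0.5657 0.0224 0.2919] x-axis [ 0.001 -0.001 -1.   ] jaw -73.5 F [-0.  -0.3  0.5] w 0.995
shift mm [102.9  -0.9   0.6] turn about tool x rad -0.0 j [-0.09 -0.12  1.68 -0.    1.58  1.19]
scene (224, 279) [ 0.6366 -0.1376  0.1497]
scene (227, 296) [ 0.5846 -0.1451  0.0387]
scene (229, 315) [ 0.6355 -0.1407  0.0385]
top (418, 259) [ 0.5303 -0.1489  0.0384]
top (416, 235) [ 0.5809 -0.1446  0.0399]
top (414, 212) [ 0.6299 -0.1404  0.0396]
```

View pics/close3.png

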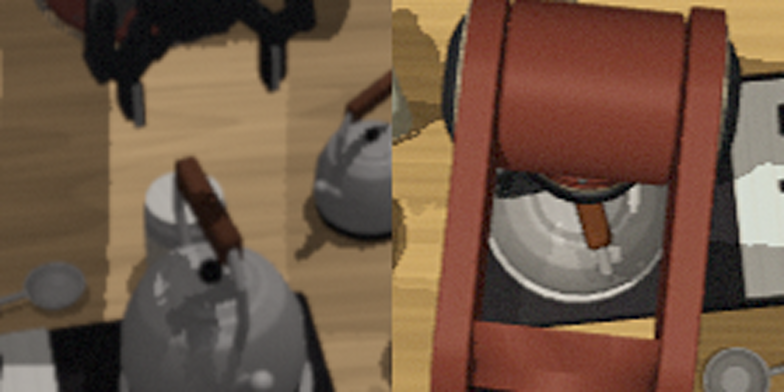

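All three keys are back out, at about 0.039 to 0.040. The handle lies midway between the open fingers, so I'll descend and grip.

Emit:
play_rows:
  plan:
    - [25,-1,1,0,-1]
    - [55,-1,1,0,-1]
    - [80,-1,1,0,-1]
    - [97,-1,1,0,-1]
    - [103,-1,1,0,-1]
    - [103,-1,1,0,-1]
    - [103,-1,1,0,-1]

```text
time: 7.85
tool_pos: [0.5648, 0.0236, 0.1902]
tool_rot: [0.102, 0.701, 0.101, -0.699]
contact_force: [-0.6, 0.5, -0.3]
gripper_width: 1.0
```

Emit:
play_rows:
  plan:
    - [0,0,0,0,0]
    - [0,0,0,0,0.4]
    - [0,0,0,0,1]
    - [0,0,0,0,1]
    - [0,0,0,0,1]
    - [0,0,0,0,1]
    - [0,0,0,0,1]

```text
time: 8.72
tool_pos: [0.5642, 0.0233, 0.189]
tool_rot: [0.102, 0.7, 0.101, -0.7]
contact_force: [0.2, -3.4, 0.0]
gripper_width: 0.205
```

The opening is about 17.5 mm, which matches the bar. I'll lift gently.

Emit:
play_rows:
  plan:
    - [-3,0,0,0,1]
    - [-7,0,0,0,1]
    - [-12,0,0,0,1]
    - [-18,0,0,0,1]
    - [-24,0,0,0,1]
    - [-30,0,0,0,1]
    - [-30,0,0,0,1]

```text
time: 9.6
tool_pos: [0.5646, 0.0236, 0.2199]
tool_rot: [0.102, 0.7, 0.101, -0.699]
contact_force: [0.4, 0.5, -7.6]
gripper_width: 0.201
```

Emit:
play_rows:
  plan:
    - [-8,0,0,0,1]
    - [-18,0,0,0,1]
    - [-28,0,0,0,1]
    - [-38,0,0,0,1]
    - [-48,0,0,0,1]
    - [-56,0,0,0,1]
    - [-62,0,0,0,1]
    - [-64,0,0,0,1]

```text
time: 10.6
tool_pos: [0.5642, 0.0236, 0.2833]
tool_rot: [0.101, 0.7, 0.101, -0.7]
contact_force: [-0.5, -0.6, -6.6]
gripper_width: 0.203
```

Emit:
play_rows:
  plan:
    - [0,0,0,0,1]
    - [0,0,0,0,1]
    - [0,0,0,0,1]
    - [0,0,0,0,1]
    - [0,0,0,0,1]
    - [0,0,0,0,1]

```text
time: 11.35
tool_pos: [0.564, 0.0237, 0.2828]
tool_rot: [0.101, 0.7, 0.101, -0.7]
contact_force: [0.5, -0.7, -7.5]
gripper_width: 0.199
```

```bash
python3 - <<'E'
from h import *
go([.565,.024,.282])
f=grab('scene'); t=grab('top')
save('end',np.hstack([f['img'][120:360,130:450],t['img'][120:360,220:520]]),1.25)
W=world(f); im=f['img']; hsv=cv2.cvtColor(im,cv2.COLOR_RGB2HSV)
m=(hsv[...,0]<14)&(hsv[...,1]>100)&(W[...,2]>.25)&(W[...,2]<.33)&(abs(W[...,1]-.02)<.06)&(abs(W[...,0]-.565)<.06)
P=W[m]; print('handle px',len(P),P.mean(0).round(4),'z vs x slope deg',np.degrees(np.arctan(np.polyfit(P[:,0],P[:,2],1)[0])).round(1))
print(manip.state()['ft_torque'].round(3))
E
```

```text
t 11.35 tcp [0.564  0.0237 0.2828] x-axis [ 0. -0. -1.] jaw -73.5 F [ 0.5 -0.7 -7.5] w 0.199
shift mm [ 0.8 -0.1 -1. ] turn about tool x rad -0.0 j [-0.09 -0.12  1.69 -0.    1.57  1.19]
handle px 246 [0.5862 0.0282 0.3112] z vs x slope deg -4.2
[ 0.012  0.013 -0.049]
```

View pics/end.png

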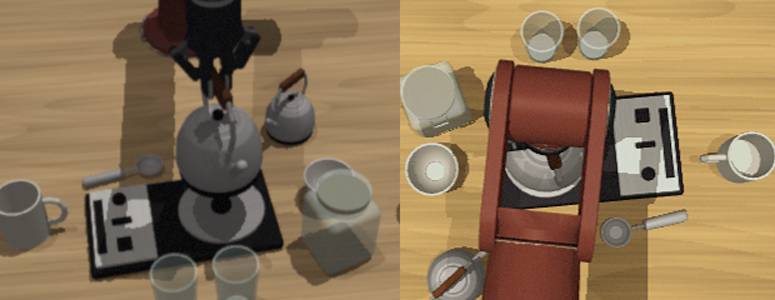

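The kettle hangs above its bare seat, and the crockery, jar, tin and spoon look undisturbed. The raw slope mixes the handle's top and end faces, so I'll compare its visible far part with the seated picture.

```bash
python3 - <<'E'
from h import *
im0=cv2.cvtColor(cv2.imread('pics/scene0.png'),cv2.COLOR_BGR2RGB)
f=load('scene'); T=load('top')
# seated depth not stored for scene: use the top view now, and the edges of the visible far part in scene
W=world(f); hsv=cv2.cvtColor(f['img'],cv2.COLOR_RGB2HSV)
m=(hsv[...,0]<14)&(hsv[...,1]>100)&(abs(W[...,1]-.025)<.06)&(W[...,0]>.575)&(W[...,0]<.62)&(W[...,2]>.25)
P=W[m]; ax=(P[:,:2]-[.564,.0237])@[np.cos(.288),np.sin(.288)]
for a in np.arange(.0,.05,.006):
    q=P[(ax>=a)&(ax<a+.006),2]
    if len(q)>3: print(round(a,3),len(q),'top z',np.percentile(q,95).round(4),'low z',q.min().round(4))
W=world(T); hsv=cv2.cvtColor(T['img'],cv2.COLOR_RGB2HSV)
m=(hsv[...,0]<14)&(hsv[...,1]>100)&(abs(W[...,1]-.02)<.06)&(abs(W[...,0]-.55)<.06)&(W[...,2]>.29)&(W[...,2]<.33)
print('top view near end',m.sum(),W[m].mean(0).round(4),np.percentile(W[m][:,2],[10,50,90]).round(4))
W=world(f);z=W[...,2];r=(abs(W[...,0]-.565)<.09)&(abs(W[...,1]-.024)<.075)&(z>.09)&(z<.2)
print('kettle lowest z',np.percentile(z[r],[.5,2]).round(4))
E
```

```text
0.0 138 top z 0.5992 low z 0.4904
0.006 266 top z 0.5974 low z 0.3676
0.012 488 top z 0.5974 low z 0.2946
0.018 783 top z 0.5971 low z 0.2993
0.024 786 top z 0.5976 low z 0.3057
0.03 903 top z 0.5942 low z 0.298
0.036 534 top z 0.5964 low z 0.3047
0.042 380 top z 0.5934 low z 0.2963
0.048 191 top z 0.5887 low z 0.3108
top view near end 82 [0.5272 0.0142 0.3139] [0.3112 0.314  0.3165]
kettle lowest z [0.1228 0.1252]
```

Near end of the handle: median z 0.3139, against a seated mean of 0.2202 plus the 0.0938 lift, which gives 0.3140. So the kettle hangs level. Its underside is at z≈0.123, about 93 mm clear. I'll hand it in.

```bash
python3 -c "
from h import *
print(manip.job_done()); s=manip.state(); print(s['time'],s['tool_pos'],s['contact_force'],s['gripper_width'])"
```

```text
the job is handed in; nothing more can be done
None
the job is handed in; nothing more can be done
```

The tea station is shut down and the job is handed in, with the arm holding the kettle still above its seat. It took about 11.5 s of the 61 s allowed.

- **Keys:** I pressed the round key, then the square key. Each stopped at z ≈ 0.0344 m, with 17 N and 13 N on the tool. Depth readings then showed all three keys back out at about 0.04 m. I moved past the bar key about 3 cm above it and never touched it.
- **Kettle:** I gripped the largest kettle, the one on the station, across its handle; the grip opening was 17 mm on an 18 mm bar. It weighs about 7.5 N and was lifted straight up. Its underside measured z ≈ 0.123 m, about 93 mm clear of the seat. The grip and pose were steady over the last 0.75 s.
- **Level:** The near end of the handle rose exactly as far as the gripper did, and the wrist torque is small, so I take the kettle as level. I could not confirm the far end. One fit through the scene view gave −4.2°, but it mixed the handle's top and end faces. A second check there picked up parts of the arm and was no use.
- **Camera disagreement:** The two cameras differed by about 6 mm in x on the key positions, more than the stated 2 mm. I averaged them and checked against the known fingertip position before pressing.
- **Crockery, jar, tin and spoon:** The last picture shows none of them moved, by eye; I did not measure their positions.

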